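# Shut the stock box and fold its hasp over the staple

### The job

Close up the grey stock box for the night: press its orange lid fully shut first, then swing the steel hasp over from the front until it lies flat on the lid with the brass staple standing through its slot, ready for the padlock. Leave the padlock and everything else on the counter where it is.

Things in the scene. Friction and masses are not known exactly. Their poses are not given: they have to be found in the camera images.
- stock_box: Grey plastic stock box, fixed to the counter: 160 (x) by 240 (y) by 100 mm high without its lid, walls 5 mm. Origin: centre of its underside; z up; its -x side is the front, with the ledge and hasp, towards the robot. On the middle of the front wall is a fixed ledge 64 mm wide (y) standing 40 mm out from the wall, its top 108 mm above the counter, level with the top of the shut lid.
- lid (a joint): Angle of the orange lid about its hinge along the box's far (+x) top edge: 0 = shut flat on the box, growing as its front edge rises; stop at 1.2. It starts partly open (0.4 to 0.9). Stiff hinge: it stays where it is left and needs about 1 to 5 N at the front edge to press it down.
- lid_hinge (a point): Middle of the lid's hinge line (along the box's y), at the lid's underside: 80 mm behind the box's origin in +x, 100 mm up. The lid is a flat slab 164 mm from hinge to front edge, 244 mm wide, 8 mm thick.
- lid_edge (a point): Middle of the lid's front edge, on its top face.
- staple_top (a point): Top of the brass staple, an upright loop standing 22 mm above the lid's top face, in the middle of the lid's width, 108 mm from the lid's hinge line; bar 6 mm thick, 24 mm long in the box's x, 6 mm in y. It stands up through the hasp's slot when both are shut.
- hasp (a joint): Angle of the steel hasp strap about its hinge on the ledge: 0 = lying level over the shut lid with the staple through its slot; 1.57 = standing straight up; more = leaning back towards the robot; stop at 2.4. It starts at 1.75 to 2.3. Stiff hinge: it stays where it is left and must be pushed all the way, 1 to 3 N.
- hasp_hinge (a point): Middle of the hasp's hinge line (along the box's y): in the box's frame 100 mm in front (-x) of the origin, 112 mm above the counter. The strap is 100 mm long from hinge to tip, 36 mm wide, 4 mm thick, with the hinge line in mid thickness; its slot, 14 mm wide, runs from 58 to 86 mm from the hinge, and the plain part from 8 to 55 mm can be pressed.
- hasp_tip (a point): Middle of the hasp's free end, a rounded edge 9 mm thick.
- padlock: Bystander, loose: brass padlock lying flat, 77 x 48 x 22 mm. Origin: underside, near the middle. To be left alone.
- steel_cup: Bystander, loose: open steel cup, 68 mm across, 60 mm high. Origin: underside, near the middle. To be left alone.
- jar: Bystander, loose: closed amber jar, 56 mm across, 75 mm high. Origin: underside, near the middle. To be left alone.
- lighter: Bystander, loose: green lighter lying flat, 78 x 24 x 12 mm. Origin: underside, near the middle. To be left alone.

How it is judged:
By the outcome, as a careful person would: the job done as asked, in the order asked, and still so for the second after the job is handed in, with the robot touching nothing.
It also fails if it takes over 51 s, if anything falls off the work surface, if the arm or the gripper's body presses on something with over 40 N, if the wrist force passes 120 N, or if a joint passes its speed limit or range.

### The arm

A 6-joint arm with a two-finger parallel gripper is mounted at the origin on the work surface. World frame = base frame: x ahead of the robot, y to its left, z up, the work surface at z = 0. Lengths are in mm, angles in rad, forces in N, time in s.
With the tool pointing down it reaches from about 350 to 975 mm from the base axis. Payload 17.4 kg.
Tool frame: the origin (TCP) lies midway between the tips of the shut fingers; the grasp point (between the pads) lies 19 mm behind it; z points along the fingers, y is the line along which they close (so a half turn about z gives the same grasp; the last joint's range is limited). The gripper opens to 85 mm and grips with 20 to 120 N. Pads are 22 mm wide; open, the fingers measure 114 mm over their backs; the gripper's body (76 mm by 85 mm) begins 54 mm behind the grasp point. The pads swing forward as they close: fully open they stand 13 mm farther back than shut.
Start: joints at [-1.151, 0.116, 1.442, -0, 1.584, -0.038], TCP at [298.326, -605.503, 201.603] pointing down, gripper open.
Joint ranges: [-2.83, 2.83], [-0.83, 2.19], [0.07, 2.5], [-1.14, 4.28], [0.01, 3], [-2.97, 2.97]. Speed limits (rad/s): [1.89, 1.89, 2.22, 3.14, 3.14, 3.14].

### API

Orientations are given as [roll, pitch, yaw] about the fixed x, y, z axes, in that order (R = Rz(yaw) Ry(pitch) Rx(roll)).
In Python, from bench import arm gives the robot as it stands.
- The arm moves only by the tool jog_arm, never from a script. Its argument "commands" is a list of rows, each a list of 5 numbers: the closure in counts, from 0 (fully open) to 255 (shut), then the shift along the world's x, y, z in mm, then the turn about the world's z in degrees. A call has 1 to 5 rows; each row shifts and turns the commanded pose from where the row before left it; what a row does not reach is not made up. A row lasts 1/8 s, in which the tool goes at most 62.5 mm and 10.7 degrees, less where a joint would pass 70% of its speed; a pose out of reach is approached as far as the arm can. A call with a gripper value outside its range is refused whole. The fingers move at their own pace and stop on an object; "grip_force" is the grip in N (left out, the last holds). Time passes only in rows, so rows that do not move let the fingers close. It gives the time, the measured TCP pose, the force, the opening and the grip force at its end, in the units of the state.
- arm.get_state(): the state, without advancing time (a new reading comes with each control period).
- arm.get_image(name): name is "scene" or "side" or "wrist"; returns a dict with "color" (480x640x3 uint8, red, green, blue), "K" (3x3 intrinsics, pixels), "world_to_cam" (4x4, takes a point from world to camera coordinates). Camera axes: x right, y up, looking along -z (the intrinsics and any distortion apply to the point x, -y, -z); pixel columns grow to the right and rows downward; lengths in mm; the calibration is good to about 2 mm. The wrist camera is an equidistant fisheye: a pixel r from the principal point sees the ray r / f radians off the axis. A picture is of the moment at which its call begins. There is no depth.
- arm.close_job(): hands the job in; it is judged then, once.
The state is a dict: "time_s": time; "joints": joint angles; "qvel": joint speeds; "effort": joint torques, N m; "tcp_pos": TCP position; "ee_rot": TCP orientation; "wrist_force": force on the tool from outside, world axes, zero at the start; "torque": the same for the moment, N m; "grip_width": finger opening in mm; "gripper_force": force on a finger pad.
Only numpy, scipy, OpenCV 4.12 (cv2) and the standard library are available. Lean on these libraries where they do the work, as an engineer would, in place of code of your own. Each camera call takes 0.05 s, during which the arm holds its last target. There are 200 camera calls.

## Working session

There is one attempt and no reset: what is moved stays moved. The work goes in short steps, Python scripts to look and compute and a tool call to move; the robot and the scene stay as the last step left them, time stands still between calls to the robot, and variables do not carry over. Pictures are saved under pics/ and viewed, at most 10 in all, crops included, and the job is handed in when it is done.

Besides the shell and the picture viewer there is one more tool, called after "Emit:" as name([rows], argument=value, ...), one row to a line, values as JSON. jog_arm: Moves the arm, as the interface text tells. Its arguments: {"type":"object","properties":{"commands":{"type":"array"},"grip_force":{"type":"number"}},"required":["commands"]}

```bash
mkdir -p pics; cat > h.py <<'E'
import numpy as np, cv2
from bench import arm
def snap(n,f):
    d=arm.get_image(n); cv2.imwrite('pics/'+f,d['color'][:,:,::-1]); np.savez('pics/'+n+'.npz',**d); return d
def ray(d,u,v):
    K=d['K'];M=d['world_to_cam'];R=M[:3,:3];t=M[:3,3]
    p=np.array([(u-K[0,2])/K[0,0],-(v-K[1,2])/K[1,1],-1.]);r=R.T@p
    return -R.T@t, r/np.linalg.norm(r)
def onz(d,u,v,z):
    c,r=ray(d,u,v); return c+r*(z-c[2])/r[2]
def proj(d,P):
    P=np.atleast_2d(P);q=P@d['world_to_cam'][:3,:3].T+d['world_to_cam'][:3,3]
    return np.c_[d['K'][0,0]*q[:,0]/-q[:,2]+d['K'][0,2], d['K'][1,1]*-q[:,1]/-q[:,2]+d['K'][1,2]]
def tri(obs):
    A=np.zeros((3,3));b=np.zeros(3)
    for d,u,v in obs:
        c,r=ray(d,u,v);Q=np.eye(3)-np.outer(r,r);A+=Q;b+=Q@c
    return np.linalg.solve(A,b)
E
python3 - <<'E'
from h import *
a=snap('scene','sc1.png');b=snap('side','si1.png')
for d in(a,b): print(d['K'].round(1).tolist(),(-d['world_to_cam'][:3,:3].T@d['world_to_cam'][:3,3]).round())
print([k for k in a]); print(arm.get_state())
E
```

```text
[[511.8, 0.0, 321.0], [0.0, 511.8, 232.4], [0.0, 0.0, 1.0]] [1110. -303.  973.]
[[534.6, 0.0, 324.6], [0.0, 534.6, 240.5], [0.0, 0.0, 1.0]] [317. 952. 922.]
['color', 'K', 'world_to_cam']
{'time_s': 0.1, 'joints': array([-1.15077317e+00,  1.16421509e-01,  1.44218135e+00, -2.49046809e-05,
        1.58399967e+00, -3.78220228e-02]), 'qvel': array([-0.00091139, -0.00055222, -0.00201596,  0.00050958, -0.00117696,
        0.00016066]), 'effort': array([ 1.57835952e-03, -7.33663130e+01, -6.33790541e+01, -3.58381203e-05,
        5.28323711e-03, -4.23214453e-05]), 'tcp_pos': array([ 298.25237014, -605.31441285,  200.95777237]), 'ee_rot': array([-3.14058256e+00, -1.33013512e-05,  4.57844857e-01]), 'wrist_force': array([-0.24856915, -0.31541982, -1.02169296]), 'torque': array([ 0.0387173 ,  0.05808134, -0.01031124]), 'gripper_force': 0.0, 'grip_width': 85.12355173308815}
```

View pics/sc1.png

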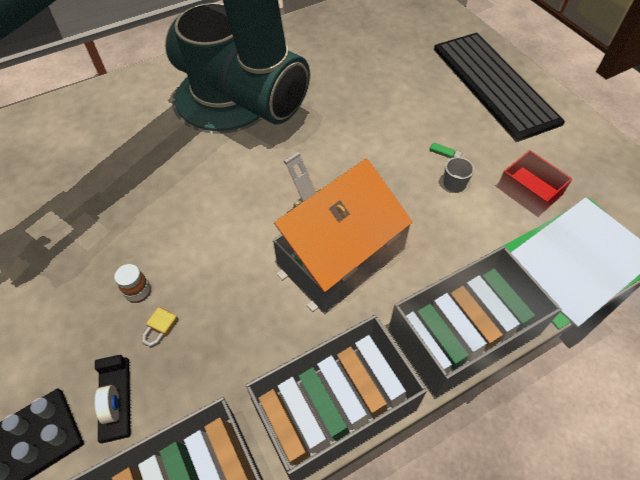

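View pics/si1.png

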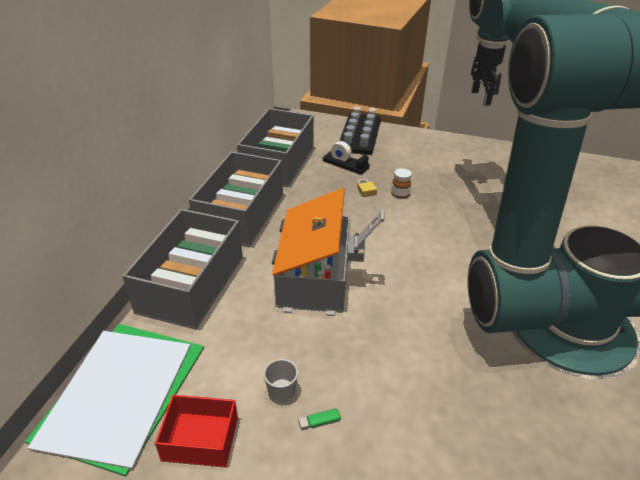

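The scene view shows the lid's front edge from (277,226) to (367,160), its hinge edge from (327,287) to (411,220), and the hasp tip near (292,157). The side view shows the same corners at (343,191), (344,248), (281,209) and (275,271), with the hasp tip near (382,213).

```bash
python3 - <<'E'
from h import *
L={n:dict(np.load(f'pics/{n}.npz')) for n in('scene','side')}
a,b=L['scene'],L['side'];Q={}
for n,d in L.items():
    h=cv2.cvtColor(d['color'],cv2.COLOR_RGB2HSV)
    m=cv2.inRange(h,(8,180,120),(20,255,255))
    k,l,s,c=cv2.connectedComponentsWithStats(m);i=1+s[1:,4].argmax()
    cs=max(cv2.findContours((l==i).astype('u1'),0,1)[0],key=cv2.contourArea)
    hull=cv2.convexHull(cs); p=cv2.approxPolyDP(hull,6,True)[:,0];Q[n]=p;print(n,p.tolist())
seed={'FL':((367,160),(344,248)),'FR':((277,226),(343,191)),'HL':((411,220),(275,271)),'HR':((327,287),(281,209))}
P={}
for k,(s,t) in seed.items():
    s=min(Q['scene'],key=lambda q:np.hypot(*(q-s)));t=min(Q['side'],key=lambda q:np.hypot(*(q-t)))
    X=tri([(a,*s),(b,*t)]);P[k]=X;print(k,s,t,X.round(1),(proj(a,X)-s).round(1),(proj(b,X)-t).round(1))
print(np.linalg.norm(P['FL']-P['FR']),np.linalg.norm(P['HL']-P['HR']),np.linalg.norm(P['FL']-P['HL']),np.linalg.norm(P['FR']-P['HR']))
y=P['FL']-P['FR']+P['HL']-P['HR'];print('yaw',np.arctan2(-y[0],y[1]))
x=P['FL']+P['FR']-P['HL']-P['HR'];print('lid',np.arctan2(x[2],np.hypot(*x[:2])),'yaw2',np.arctan2(-x[1],-x[0]))
print('tip',tri([(a,292,157),(b,382,213)]).round(1))
for n,(u,v) in {'scene':(250,130),'side':(330,180)}.items():
    cv2.imwrite(f'pics/c_{n}.png',cv2.resize(L[n]['color'][v:v+130,u:u+130,::-1],None,fx=4,fy=4))
i=np.hstack([cv2.imread('pics/c_scene.png'),cv2.imread('pics/c_side.png')]);cv2.imwrite('pics/crop.png',cv2.resize(i,(800,400)))
E
```

```text
scene [[366, 159], [411, 221], [324, 291], [275, 222]]
side [[343, 188], [338, 252], [274, 274], [287, 211]]
FL [366 159] [338 252] [528.6 120.3 179.8] [[-0.4 -0.3]] [[-0.4  0.2]]
FR [275 222] [343 188] [ 581.  -113.8  182.4] [[0.2 0.1]] [[ 0.2 -0.1]]
HL [411 221] [274 274] [665.  150.8 104. ] [[-0.2 -0.1]] [[-0.2  0.1]]
HR [324 291] [287 211] [718.  -84.2 101.6] [[0.7 0.5]] [[ 0.6 -0.2]]
239.8743386839952 240.883870054118 158.97734447405185 161.7722635833891
yaw 0.22077647737285644
lid 0.5099580869206267 yaw2 0.2160426209994862
tip [464.8 -17.2 200.2]
```

View pics/crop.png

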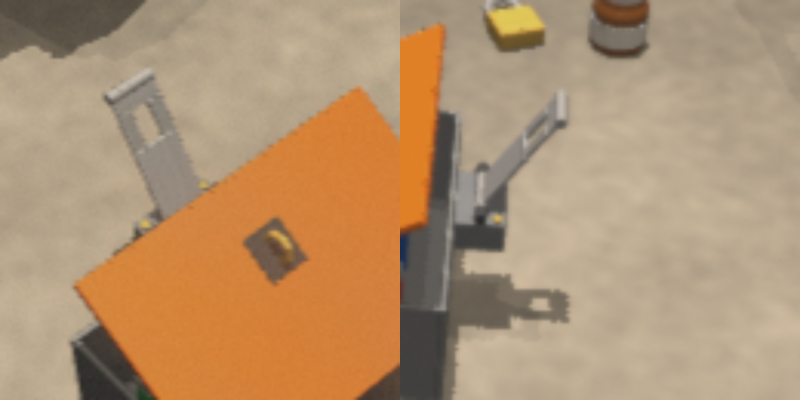

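Emit:
jog_arm([
  [255,0,0,50,-7],
  [255,0,0,40,-6.75],
  [255,24,50,0,0],
  [255,24,50,0,0],
  [255,24,50,0,0],
], grip_force=40)

```text
time_s: 0.72
tcp_pos: [370.7, -453.9, 291.2]
ee_rot: [-3.141, 0.0, 0.217]
wrist_force: [0.7, -0.2, 0.6]
grip_width: 0.1
gripper_force: 0.0
```

Emit:
jog_arm([
  [255,24,50,0,0],
  [255,24,50,0,0],
  [255,24,50,0,0],
  [255,24,50,0,0],
  [255,24,50,0,0],
])

```text
time_s: 1.35
tcp_pos: [490.7, -203.8, 291.4]
ee_rot: [-3.141, 0.0, 0.218]
wrist_force: [0.9, 0.1, -0.1]
grip_width: -0.1
gripper_force: 0.0
```

Emit:
jog_arm([
  [255,24,50,0,0],
  [255,24,50,0,0],
  [255,40,42,0,0],
  [255,0,0,0,0],
  [255,0,0,0,0],
])

```text
time_s: 1.98
tcp_pos: [578.1, -63.5, 291.2]
ee_rot: [-3.141, 0.001, 0.218]
wrist_force: [0.3, 0.0, -0.2]
grip_width: -0.2
gripper_force: 0.0
```

Emit:
jog_arm([
  [255,0,0,-40,0],
  [255,0,0,-40,0],
  [255,0,0,-10,0],
  [255,0,0,-10,0],
  [255,0,0,-10,0],
])

```text
time_s: 2.6
tcp_pos: [578.8, -63.9, 182.6]
ee_rot: [3.141, -0.002, 0.217]
wrist_force: [0.3, 0.2, -0.1]
grip_width: 0.1
gripper_force: 0.0
```

Emit:
jog_arm([
  [255,0,0,-10,0],
  [255,0,0,-10,0],
  [255,0,0,-10,0],
  [255,0,0,-10,0],
  [255,0,0,-10,0],
])

```text
time_s: 3.22
tcp_pos: [578.3, -63.5, 131.0]
ee_rot: [3.142, -0.0, 0.218]
wrist_force: [-0.7, -0.6, 1.7]
grip_width: 0.2
gripper_force: 0.7
```

Emit:
jog_arm([
  [255,0,0,-6,0],
  [255,0,0,-6,0],
  [255,0,0,-6,0],
  [255,0,0,-4,0],
  [255,0,0,0,0],
])

```text
time_s: 3.85
tcp_pos: [578.2, -63.5, 109.2]
ee_rot: [-3.141, 0.0, 0.218]
wrist_force: [0.2, 0.4, -0.7]
grip_width: -0.2
gripper_force: 0.0
```

Emit:
jog_arm([
  [255,0,0,-1,0],
  [255,0,0,-1,0],
  [255,0,0,0,0],
])

```text
time_s: 4.22
tcp_pos: [578.3, -63.5, 107.7]
ee_rot: [3.142, -0.0, 0.218]
wrist_force: [-0.4, -0.8, 0.7]
grip_width: -0.0
gripper_force: 0.2
```

```bash
python3 - <<'E'
from h import *
a=snap('scene','sc2.png');b=snap('side','si2.png')
i=np.hstack([cv2.resize(d['color'][v:v+170,u:u+170,::-1],(400,400)) for d,u,v in((a,250,130),(b,250,150))])
cv2.imwrite('pics/crop2.png',i);print(arm.get_state()['wrist_force'],arm.get_state()['tcp_pos'])
E
```

```text
[ 0.85341241 -0.34251811  0.65529735] [578.36672522 -63.51067364 107.66539503]
```

View pics/crop2.png

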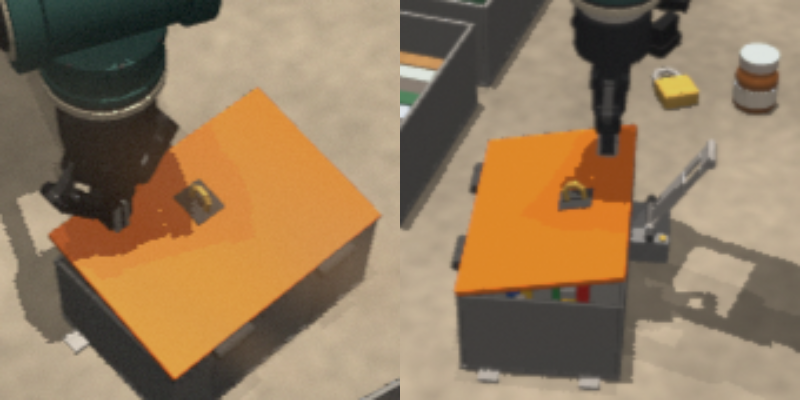

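The lid is lower, but the side crop still shows a gap of contents along its near edge, about (560,293). I'll measure the lid again.

```bash
python3 - <<'E'
from h import *
a=dict(np.load('pics/scene.npz'));b=dict(np.load('pics/side.npz'));Q={}
for n,d in (('scene',a),('side',b)):
    h=cv2.cvtColor(d['color'],cv2.COLOR_RGB2HSV)
    m=cv2.inRange(h,(6,170,70),(22,255,255))
    k,l,s,c=cv2.connectedComponentsWithStats(m);i=1+s[1:,4].argmax()
    cs=max(cv2.findContours((l==i).astype('u1'),0,1)[0],key=cv2.contourArea)
    p=cv2.approxPolyDP(cv2.convexHull(cs),5,True)[:,0];Q[n]=p;print(n,p.tolist())
sd={'FL':((359,168),(347,268)),'FR':((272,230),(350,203)),'HL':((411,221),(274,274)),'HR':((324,291),(287,211))}
for k,(s,t) in sd.items():
    s=min(Q['scene'],key=lambda q:np.hypot(*(q-s)));t=min(Q['side'],key=lambda q:np.hypot(*(q-t)))
    X=tri([(a,*s),(b,*t)]);print(k,s,t,X.round(1),(proj(a,X)-s).round(1))
ex=np.array([np.cos(.218),np.sin(.218)]);ey=np.array([-ex[1],ex[0]]);o=np.array([612,16])
for z in(100,108):
  for x,y in((-84,122),(-84,-122),(80,122),(80,-122)):
    P=np.r_[o+x*ex+y*ey,z];print(P.round(),proj(a,P).round(1),proj(b,P).round(1))
E
```

```text
scene [[359, 168], [410, 221], [322, 290], [271, 229]]
side [[349, 203], [344, 269], [274, 274], [288, 210]]
FL [359 168] [344 269] [512.2 118.3 134.8] [[0.4 0.3]]
FR [271 229] [349 203] [ 563.9 -117.4  138.8] [[0.5 0.4]]
HL [410 221] [274 274] [664.6 149.7 103.5] [[0.2 0.1]]
HR [322 290] [288 210] [715.7 -86.8 103.7] [[0.9 0.6]]
[504. 117. 100.] [[356.  176.3]] [[347.8 280.8]]
[ 556. -121.  100.] [[269.9 238.2]] [[352.  214.8]]
[664. 152. 100.] [[410.8 221.2]] [[274.2 276. ]]
[716. -86. 100.] [[323.6 291.6]] [[288.4 211. ]]
[504. 117. 108.] [[356.2 174. ]] [[347.9 278.2]]
[ 556. -121.  108.] [[269.5 236. ]] [[352.1 212.3]]
[664. 152. 108.] [[411.4 219. ]] [[274.  273.3]]
[716. -86. 108.] [[323.6 289.7]] [[288.3 208.5]]
```

```bash
python3 - <<'E'
from h import *
a=dict(np.load('pics/scene.npz'));b=dict(np.load('pics/side.npz'))
print(tri([(a,301,226.5),(b,338.4,215)]).round(1))
for z in(108,134): print(proj(a,[578.3,-63.5,z]),proj(b,[578.3,-63.5,z]))
s=arm.get_state();print(s['effort'],s['torque'],s['grip_width'])
i=np.hstack([cv2.resize(d['color'][v:v+60,u:u+60,::-1],(400,400)) for d,u,v in((a,270,190),(b,310,175))])
cv2.imwrite('pics/crop3.png',i)
E
```

```text
[580.2 -63.3 133.6]
[[299.74154077 232.12123182]] [[337.66653776 223.87031303]]
[[299.17488271 224.85711145]] [[338.00189767 215.49107714]]
[ 9.70863900e-02 -5.71141219e+01 -6.10585213e+01  5.16784389e-02
 -5.17575257e-02  9.70303081e-04] [-0.0595778   0.05475014 -0.0017147 ] -0.1121025960263711
```

View pics/crop3.png

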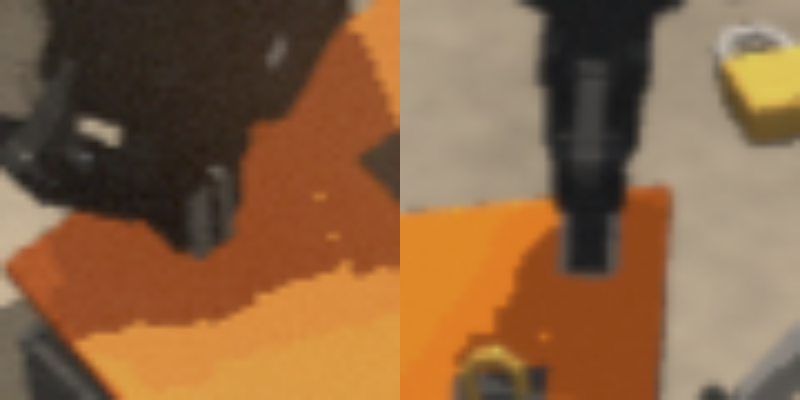

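```bash
python3 - <<'E'
from h import *
o=dict(np.load('pics/scene.npz'))
b=arm.get_image('side');a=arm.get_image('scene')
print('changed',np.abs(a['color'].astype(int)-o['color']).mean(),(np.abs(a['color'].astype(int)-o['color']).max(2)>30).sum())
print('start tcp proj',proj(b,[298.3,-605.4,201]),'13 higher',proj(b,[298.3,-605.4,214]),proj(b,[298.3,-605.4,240]))
d=cv2.imread('pics/si1.png')
m=(d[60:110,465:510].max(2)<60);r,c=np.nonzero(m);print('lowest dark',60+r.max(),465+c[r==r.max()], 60+r[c<22].max())
s=arm.get_state();print(s['tcp_pos'],s['joints'],s['wrist_force'])
E
```

```text
changed 1.852763671875 1
start tcp proj [[477.3497728  112.09196369]] 13 higher [[478.21099087 108.08192352]] [[479.96048714  99.93584467]]
lowest dark 104 [485 486 487 488 489 490] 104
[578.37781118 -63.53572204 107.69911444] [-1.53252138e-01 -4.55074106e-02  1.76055723e+00  2.67666848e-08
  1.42637096e+00  1.19979265e+00] [ 0.16558106 -0.17856264  1.11487833]
```

The picture is current. Both views put the fingertips and the lid near z 134, about 26 mm above the reported TCP. I'll keep pressing in small steps and watch the force.

Emit:
jog_arm([
  [255,0,0,-5,0],
  [255,0,0,-5,0],
  [255,0,0,-4,0],
  [255,0,0,-3,0],
  [255,0,0,-2,0],
])

```text
time_s: 5.05
tcp_pos: [578.3, -63.5, 88.4]
ee_rot: [-3.142, 0.0, 0.218]
wrist_force: [-0.9, -1.4, 1.5]
grip_width: 0.1
gripper_force: 0.6
```

Emit:
jog_arm([
  [255,0,0,-1,0],
  [255,0,0,-1,0],
  [255,0,0,-1,0],
  [255,0,0,-1,0],
])

```text
time_s: 5.55
tcp_pos: [578.3, -63.5, 84.6]
ee_rot: [3.142, -0.0, 0.218]
wrist_force: [-0.8, 0.0, 2.1]
grip_width: 0.0
gripper_force: 0.6
```

Emit:
jog_arm([
  [255,0,0,-1,0],
  [255,0,0,-1,0],
])

```text
time_s: 5.8
tcp_pos: [578.3, -63.5, 82.5]
ee_rot: [3.142, 0.0, 0.218]
wrist_force: [-0.5, -0.3, 1.5]
grip_width: -0.6
gripper_force: 0.6
```

Emit:
jog_arm([
  [255,0,0,-1,0],
  [255,0,0,0,0],
])

```text
time_s: 6.05
tcp_pos: [578.3, -63.5, 81.5]
ee_rot: [-3.142, 0.0, 0.218]
wrist_force: [-0.8, 0.2, 0.6]
grip_width: 0.1
gripper_force: 0.0
```

Emit:
jog_arm([
  [255,0,0,-1,0],
  [255,0,0,0,0],
])

```text
time_s: 6.3
tcp_pos: [578.4, -63.5, 80.5]
ee_rot: [-3.142, -0.0, 0.218]
wrist_force: [0.0, -0.1, -0.0]
grip_width: 0.1
gripper_force: 0.0
```

Emit:
jog_arm([
  [255,0,0,-1,0],
  [255,0,0,0,0],
])

```text
time_s: 6.55
tcp_pos: [578.3, -63.5, 79.5]
ee_rot: [-3.142, 0.0, 0.218]
wrist_force: [-0.1, -0.1, -0.5]
grip_width: 0.3
gripper_force: 0.0
```

Emit:
jog_arm([
  [255,0,0,-1,0],
  [255,0,0,0,0],
])

```text
time_s: 6.8
tcp_pos: [578.3, -63.5, 78.5]
ee_rot: [-3.142, -0.0, 0.218]
wrist_force: [0.1, 0.1, -0.3]
grip_width: 0.0
gripper_force: 0.0
```

```bash
cat > lid.py <<'E'
from h import *
a=snap('scene','sc_l.png');b=snap('side','si_l.png')
for n,d in (('scene',a),('side',b)):
    h=cv2.cvtColor(d['color'],cv2.COLOR_RGB2HSV)
    m=cv2.inRange(h,(6,170,70),(22,255,255))
    k,l,s,c=cv2.connectedComponentsWithStats(m);i=1+s[1:,4].argmax()
    cs=max(cv2.findContours((l==i).astype('u1'),0,1)[0],key=cv2.contourArea)
    print(n,cv2.approxPolyDP(cv2.convexHull(cs),5,True)[:,0].tolist())
E
python3 lid.py
```

```text
scene [[358, 177], [410, 221], [323, 291], [271, 237]]
side [[289, 210], [350, 214], [345, 280], [274, 274]]
```

Emit:
jog_arm([
  [255,0,0,-1,0],
  [255,0,0,0,0],
])

```text
time_s: 7.15
tcp_pos: [578.4, -63.5, 78.3]
ee_rot: [3.141, -0.0, 0.218]
wrist_force: [-3.8, 0.6, 7.7]
grip_width: 0.1
gripper_force: 3.5
```

Emit:
jog_arm([
  [255,0,0,-1,0],
  [255,0,0,0,0],
])

```text
time_s: 7.4
tcp_pos: [578.5, -63.6, 78.2]
ee_rot: [3.141, -0.001, 0.218]
wrist_force: [-7.8, 1.0, 15.5]
grip_width: -0.1
gripper_force: 7.9
```

Emit:
jog_arm([
  [255,0,0,-1,0],
  [255,0,0,0,0],
])

```text
time_s: 7.65
tcp_pos: [578.6, -63.6, 78.1]
ee_rot: [3.141, -0.001, 0.218]
wrist_force: [-12.9, 2.2, 23.8]
grip_width: 0.3
gripper_force: 12.2
```

The lid now sits on a firm stop, with the force rising 8 N per mm. The reported z therefore reads about 29.5 mm low. Next I'll lift and move behind the hasp.

Emit:
jog_arm([
  [255,0,0,40,0],
  [255,0,0,50,0],
  [255,0,0,50,0],
  [255,-51,12,0,0],
  [255,-50,13,0,0],
])

```text
time_s: 8.28
tcp_pos: [476.3, -38.3, 215.8]
ee_rot: [3.142, -0.0, 0.218]
wrist_force: [-0.2, -0.0, 0.6]
grip_width: 0.3
gripper_force: 0.0
```

Emit:
jog_arm([
  [255,-50,13,0,0],
  [255,0,0,0,0],
  [255,0,0,-45,0],
  [255,0,0,-45,0],
  [255,0,0,0,0],
])

```text
time_s: 8.9
tcp_pos: [426.3, -25.5, 123.0]
ee_rot: [-3.14, 0.005, 0.218]
wrist_force: [-0.9, -0.1, 0.7]
grip_width: 0.0
gripper_force: 0.0
```

```bash
python3 - <<'E'
import runpy;runpy.run_path('lid.py')
from h import *
a=dict(np.load('pics/scene.npz'));b=dict(np.load('pics/side.npz'))
i=np.hstack([cv2.resize(d['color'][v:v+170,u:u+170,::-1],(400,400)) for d,u,v in((a,240,90),(b,270,130))])
cv2.imwrite('pics/crop4.png',i)
E
```

```text
scene [[357, 177], [410, 221], [322, 290], [271, 237]]
side [[289, 210], [351, 215], [345, 280], [274, 274]]
```

View pics/crop4.png

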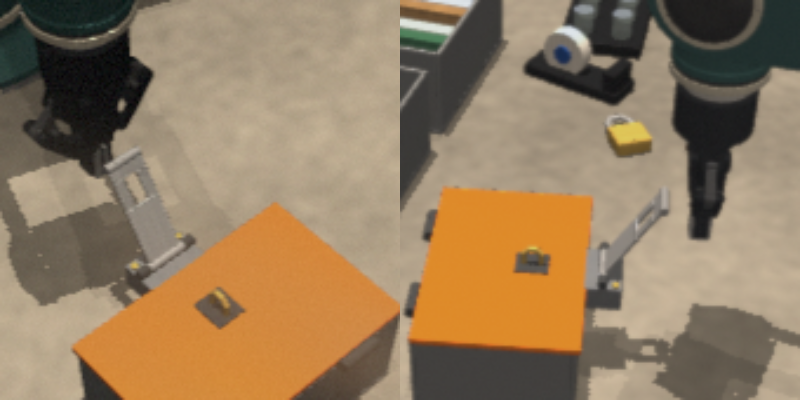

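The lid is shut flat. The fingertip is behind the hasp tip, at scene (284,163) and side (397,230). I'll check it for sideways offset.

```bash
python3 - <<'E'
from h import *
a=dict(np.load('pics/scene.npz'));b=dict(np.load('pics/side.npz'))
ex=np.array([np.cos(.218),np.sin(.218)]);ey=np.array([-ex[1],ex[0]]);o=np.array([612,16])
f=lambda u,v:(240+u*.425,90+v*.425)
g=lambda u,v:(270+(u-400)*.425,130+v*.425)
for n,s,t in(('finger',(103,173),(700,237)),('hasp tip mid',(125,158),(664,199)),('staple',(221,294),(533,248))):
    X=tri([(a,*f(*s)),(b,*g(*t))]);d=X[:2]-o;print(n,X.round(1),'box',(d@ex).round(1),(d@ey).round(1))
E
```

```text
finger [428.1 -23.7 151.1] box -188.1 1.0
hasp tip mid [463.8 -14.6 197.7] box -151.3 2.2
staple [585.9  11.3 126.5] box -26.5 1.1
```

Emit:
jog_arm([
  [255,10,2,0,0],
  [255,10,2,0,0],
  [255,10,2,0,0],
  [255,10,2,0,0],
  [255,10,3,0,0],
])

```text
time_s: 9.62
tcp_pos: [478.1, -14.3, 125.6]
ee_rot: [-3.142, 0.0, 0.218]
wrist_force: [-1.5, -0.4, 2.0]
grip_width: -0.1
gripper_force: 0.0
```

Emit:
jog_arm([
  [255,6,1.4,0,0],
  [255,6,1.4,0,0],
  [255,6,1.4,0,0],
  [255,6,1.4,0,0],
])

```text
time_s: 10.12
tcp_pos: [501.7, -8.9, 125.6]
ee_rot: [3.142, -0.0, 0.218]
wrist_force: [-0.3, -0.3, -0.5]
grip_width: -0.1
gripper_force: 0.0
```

Emit:
jog_arm([
  [255,7.5,1.6,0,0],
  [255,7.5,1.6,0,0],
  [255,7,1.5,-3,0],
  [255,7,1.5,-4,0],
  [255,0,0,0,0],
])

```text
time_s: 10.75
tcp_pos: [530.6, -2.6, 118.0]
ee_rot: [-3.141, 0.001, 0.218]
wrist_force: [0.3, 0.1, 1.1]
grip_width: -0.0
gripper_force: 0.0
```

Emit:
jog_arm([
  [255,5,1.1,-6,0],
  [255,5,1.1,-6,0],
  [255,3,0.7,-5,0],
  [255,2,0.5,-5,0],
  [255,0,0,0,0],
])

```text
time_s: 11.38
tcp_pos: [545.1, 0.8, 95.9]
ee_rot: [-3.141, 0.001, 0.218]
wrist_force: [-1.2, -0.9, 0.5]
grip_width: -0.1
gripper_force: 0.0
```

```bash
python3 - <<'E'
from h import *
a=snap('scene','sc5.png');b=snap('side','si5.png')
i=np.hstack([cv2.resize(d['color'][v:v+130,u:u+130,::-1],(400,400)) for d,u,v in((a,260,130),(b,290,170))])
cv2.imwrite('pics/crop5.png',i)
E
```

```text
(no output)
```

View pics/crop5.png

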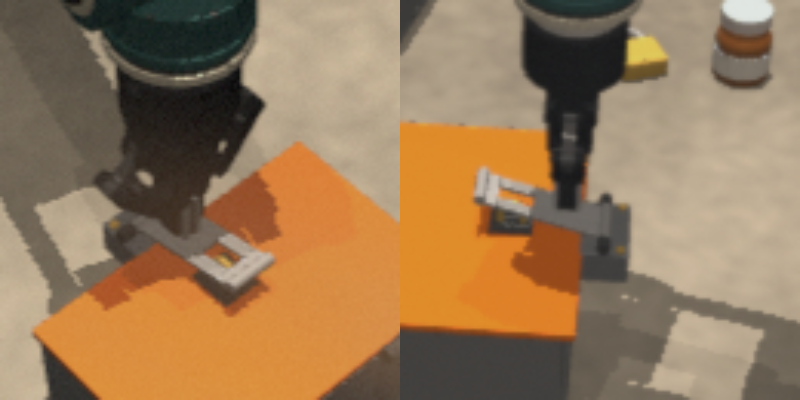

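The hasp is almost down. The staple lines up with the slot, at crop (222,262), and the fingers press the plain part of the strap. I'll finish the press.

Emit:
jog_arm([
  [255,2,0.4,-4,0],
  [255,1,0.2,-4,0],
  [255,0,0,-2,0],
  [255,0,0,-1,0],
  [255,0,0,0,0],
])

```text
time_s: 12.1
tcp_pos: [548.3, 1.3, 85.5]
ee_rot: [-3.142, 0.0, 0.218]
wrist_force: [-0.1, 0.9, -0.3]
grip_width: 0.3
gripper_force: 0.0
```

Emit:
jog_arm([
  [255,0,0,-1,0],
  [255,0,0,0,0],
])

```text
time_s: 12.35
tcp_pos: [548.3, 1.3, 84.6]
ee_rot: [-3.142, 0.0, 0.218]
wrist_force: [-0.3, 0.6, -0.5]
grip_width: 0.1
gripper_force: 0.0
```

Emit:
jog_arm([
  [255,0,0,-1,0],
  [255,0,0,0,0],
])

```text
time_s: 12.6
tcp_pos: [548.4, 1.3, 84.3]
ee_rot: [3.141, -0.0, 0.218]
wrist_force: [-3.3, 0.2, 7.0]
grip_width: -0.1
gripper_force: 3.7
```

Emit:
jog_arm([
  [255,0,0,-1.5,0],
  [255,0,0,0,0],
])

```text
time_s: 12.85
tcp_pos: [548.5, 1.3, 84.1]
ee_rot: [3.141, -0.001, 0.218]
wrist_force: [-10.9, 0.3, 20.6]
grip_width: -0.2
gripper_force: 10.5
```

Emit:
jog_arm([
  [255,0,0,30,0],
  [255,0,0,50,0],
  [255,-50,-11,30,0],
  [255,-50,-11,30,0],
  [255,-40,-9,0,0],
])

```text
time_s: 13.48
tcp_pos: [407.4, -30.0, 224.4]
ee_rot: [3.14, -0.003, 0.218]
wrist_force: [0.5, -0.6, 0.5]
grip_width: -0.1
gripper_force: 0.0
```

Emit:
jog_arm([
  [255,0,-50,0,0],
  [255,0,-50,0,0],
  [255,0,-40,0,0],
  [255,0,0,0,0],
])

```text
time_s: 13.98
tcp_pos: [407.9, -171.6, 221.8]
ee_rot: [-3.141, 0.001, 0.215]
wrist_force: [-0.8, -0.6, 0.4]
grip_width: -0.0
gripper_force: 0.0
```

```bash
python3 - <<'E'
from h import *
a=snap('scene','sc6.png');b=snap('side','si6.png')
i=np.hstack([cv2.resize(d['color'][v:v+130,u:u+130,::-1],(400,400)) for d,u,v in((a,260,150),(b,270,170))])
cv2.imwrite('pics/crop6.png',i)
E
```

```text
(no output)
```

View pics/crop6.png

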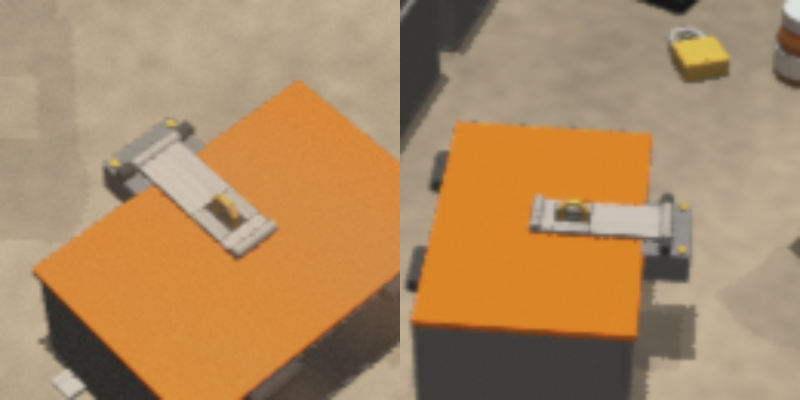

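The hasp lies flat on the shut lid, the staple stands through its slot at crop (225,208), the padlock is untouched and the arm is clear. I'm handing the job in.

```bash
python3 -c "
from bench import arm
print(arm.close_job())"
```

```text
the job is handed in; nothing more can be done
None
```

The job is handed in: the lid was pressed fully shut first, then the hasp was swung over until it lay flat with the staple standing through its slot; the padlock and everything else on the counter were left alone, and the arm is clear.

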